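# Slide the drilling carrier under the drill-guide bridge

### The arm

A 6-joint arm with a two-finger parallel gripper is mounted at the origin on the work surface. World frame = base frame: x ahead of the robot, y to its left, z up, the work surface at z = 0. Lengths are in mm, angles in rad, forces in N, time in s.
With the tool pointing down it reaches from about 325 to 775 mm from the base axis. Payload 5.5 kg.
Tool frame: the origin (TCP) lies where the fingers leave the gripper's body, on its centre line; the fingertips stand 73 mm ahead of it and the grasp point (between the pads) lies 54 mm ahead of it (arm.pinch_z is the distance from the TCP to the grasp point, in mm); z points along the fingers, y is the direction in which the jaws open and shut (so a half turn about z gives the same grasp; the last joint's range is limited). The gripper opens to 85 mm and grips with 20 to 120 N. Pads are 22 mm wide; open, the fingers measure 114 mm over their backs; the gripper's body (76 mm by 85 mm) begins 54 mm behind the grasp point. The pads swing forward as they close: fully open they stand 13 mm farther back than shut.
Start: joints at [-1.288, 0.091, 1.231, -0, 1.82, -0.057], TCP at [199.979, -565.708, 303.875] pointing down, gripper open.
Joint ranges: [-2.87, 2.87], [-0.86, 2.18], [0.17, 2.46], [-1.51, 4.65], [0.06, 2.69], [-2.65, 2.65]. Speed limits (rad/s): [2.57, 2.57, 3.01, 3.14, 3.14, 3.14].

### API

Orientations are given as a unit quaternion [w, x, y, z].
In Python, from station import arm gives the robot as it stands. The module is installed in compiled form; this text tells all that it offers.
- The arm moves only by the tool servo_tool, never from a script. Its argument "motion" is one flat list of numbers, 6 for each row, row after row: the shift along the tool's x, y, z in m, then the turn, a rotation vector about the tool's x, y, z in degrees. A call has exactly 8 rows; each row is the pose to reach, as a shift and turn from the pose measured when the call began, along the tool's axes at that moment; what a row does not reach only later rows make up. A row lasts 1/8 s, in which the tool goes at most 62.5 mm and 10.7 degrees, less where a joint would pass 70% of its speed; a pose out of reach is approached as far as the arm can. A call with a gripper value outside its range is refused whole. "hand" is the closure, from 0 (fully open) to 1 (shut), set as the call begins (left out, the last holds). The fingers move at their own pace and stop on an object; the grip force is fixed at half the most. Time passes only in rows, so rows that repeat a pose let the fingers close, or fill a call up. It gives the time, the measured TCP pose, the force and the opening at its end, in the units of the state.
- arm.observe(): the state, without advancing time (a new reading comes with each control period).
- arm.get_image(name): name is "scene" or "top"; returns the picture (480x640x3 uint8, blue, green, red); there is no depth.
- arm.get_calibration(name): a dict with "mtx" (3x3 intrinsics, pixels), "rvec" (rotation vector, rad) and "tvec" (3), from world to camera coordinates, as OpenCV has them. Camera axes: x right, y down, z forward; pixel columns grow to the right and rows downward; lengths in mm; the calibration is good to about 2 mm. A picture is of the moment at which its call begins. get_calibration takes no time and is no camera call.
- arm.close_job(): hands the job in, once; it reports no verdict.
The state is a dict: "clock": time; "joint_pos": joint angles; "dq": joint speeds; "joint_efforts": joint torques, N m; "eef_pos": TCP position; "ee_rot": TCP orientation; "contact_force": force on the tool from outside, world axes, zero at the start; "wrist_torque": the same for the moment, N m; "opening": finger opening in mm.
Only numpy, scipy, OpenCV 4.12 (cv2) and the standard library are available. Lean on these libraries where they do the work, as an engineer would, in place of code of your own. Each camera call takes 0.05 s, during which the arm holds its last target. There are 200 camera calls.

### The job

Push the flat aluminium carrier plate along the bench, in under the low steel drill-guide bridge, until it is centred there: squared up with the bridge and sticking out by the same amount on either side of it, so that the middle of the plate lies under the drill bush. Only push it with the fingers: keep it flat on its runners, never lifted or tipped, and leave everything else on the bench where it is. Finish with the hand clear.

Things in the scene. Friction and masses are not known exactly. Their poses are not given: they have to be found in the camera images.
- carrier: loose bare aluminium plate, deck 150 (own x) x 100 (y), plywood square on its middle, 0.37 kg. Two black runners under it (6 high, 70 long along x, at y -30 and +30) carry it: deck from 6 to 15 above the bench. They stop 40 short of both ends, so pressing down on an end tips it. Same either way round. Origin: centre of its underside, at bench height; z up
- bridge: low steel bridge fixed to the bench: two posts 50 (own x) x 20 (y) and a crossbar. Its tunnel runs along x, open at both ends, 112 wide and 19 high: 4 over the deck, 6 to spare each side. Outside 152 wide; top 31 high, drill bush 41. Origin: on the bench, mid-tunnel; z up. The carrier enters from the side it lies on; finished, it sticks out 50 each side
- screw_pot: open steel pot of screws, round, diameter 36, height 32; stands 115 to 145 mm beside the centre of the bridge, off one of its posts; origin at the centre of its underside. To be left alone
- screwdriver: screwdriver, 150 long, lying beside the other post of the bridge, roughly along the slide direction; origin under its middle. To be left alone
- glue: white glue bottle, diameter 40, height 100, beyond the work towards the back of the bench; origin at the centre of its underside. To be left alone
- wire_fox: black wire-frame fox head, diameter about 75, height 86, at the back; origin at the centre of its underside. To be left alone
- brush_jar: black jar of paint brushes, diameter 64, height 85 (165 with the brushes), at the back; origin at the centre of its underside. To be left alone
- spool: small filament spool lying flat, diameter 76, height 28, on the robot side of the work; origin at the centre of its underside. To be left alone
- cutters: side cutters with blue handles, 165 long, 14 thick, lying flat on the robot side of the work; origin on its centre line, 20 behind the pivot. To be left alone

How it is judged:
By the outcome, as a careful person would: the job done as asked, in the order asked, and still so for the second after the job is handed in, with the robot touching nothing.
It also fails if it takes over 72 s, if anything falls off the work surface, if the arm or the gripper's body presses on something with over 40 N, if the wrist force passes 120 N, or if a joint passes its speed limit or range.

## Working session

There is one attempt and no reset: what is moved stays moved. The work goes in short steps, Python scripts to look and compute and a tool call to move; the robot and the scene stay as the last step left them, time stands still between calls to the robot, and variables do not carry over. Pictures are saved under pics/ and viewed, about 8 in all and at most 12, crops included, and the job is handed in when it is done.

Besides the shell and the picture viewer there is one more tool, called as name(argument=value, ...) on one line, values as JSON. servo_tool: Moves the arm, as the interface text tells. Its arguments: {"type":"object","properties":{"motion":{"type":"array","items":{"type":"number"}},"hand":{"type":"number"}},"required":["motion"]}

```bash
mkdir -p pics
python3 - <<'E'
from station import arm
import cv2,numpy as np
for n in("scene","top"):
    cv2.imwrite(f"pics/{n}0.png",arm.get_image(n))
    c=arm.get_calibration(n);R=cv2.Rodrigues(np.array(c["rvec"],float))[0]
    print(n,np.round(c["mtx"],1).tolist(),(-R.T@np.array(c["tvec"]).ravel()).round(),R.round(2).tolist())
print(arm.observe())
E
```

```text
scene [[495.2, 0.0, 317.9], [0.0, 495.2, 237.3], [0.0, 0.0, 1.0]] [910. 442. 863.] [[-0.75, 0.66, -0.01], [0.55, 0.62, -0.57], [-0.37, -0.43, -0.82]]
top [[519.4, 0.0, 317.1], [0.0, 519.4, 239.8], [0.0, 0.0, 1.0]] [364.   7. 930.] [[0.02, -1.0, 0.01], [-0.98, -0.02, -0.19], [0.19, -0.01, -0.98]]
{'clock': 0.1, 'joint_pos': array([-1.28773151e+00,  9.18238116e-02,  1.23176004e+00,  3.19074502e-05,
        1.81982588e+00, -5.67035371e-02]), 'dq': array([ 0.00279907, -0.00243069, -0.00240783, -0.00095211,  0.00047755,
        0.00159322]), 'joint_efforts': array([ 4.12027162e-03, -4.60215604e+01, -4.19221008e+01,  7.39024722e-05,
        1.05349530e-02,  5.95846018e-06]), 'eef_pos': array([ 199.93051462, -565.5778328 ,  302.84280155]), 'ee_rot': array([-9.04476436e-04,  9.85603286e-01,  1.69071987e-01, -8.72438490e-05]), 'contact_force': array([-0.24768355,  0.43345426, -0.46505488]), 'wrist_torque': array([ 0.00039873,  0.0015159 , -0.00429608]), 'opening': 85.4494996585582}
```

View pics/top0.png

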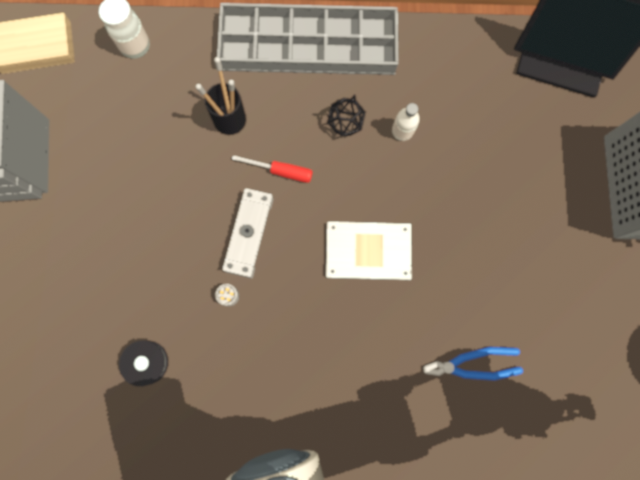

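View pics/scene0.png

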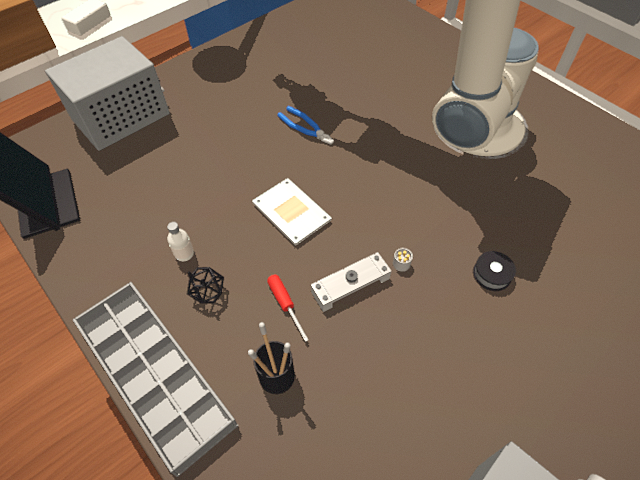

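The top view shows the plate centred near (369,250) and the bridge near (247,231), with its tunnel running left–right and turned about 13°. The pot is at (226,295), the screwdriver lies from (235,158) to (312,173), and the cutters are at the lower right. The scene view agrees. Next I measure the plate and bridge from both views.

```bash
cat > h.py <<'E'
from station import arm
import cv2,numpy as np
def cal(n):
    c=arm.get_calibration(n);R=cv2.Rodrigues(np.array(c["rvec"],float))[0];t=np.array(c["tvec"],float).ravel()
    return np.array(c["mtx"],float),R,t
def ray(n,uv,z):
    K,R,t=cal(n);uv=np.atleast_2d(np.array(uv,float))
    d=(R.T@np.linalg.inv(K)@np.c_[uv,np.ones(len(uv))].T).T;C=-R.T@t
    return C[None]+d*((z-C[2])/d[:,2])[:,None]
def proj(n,P):
    K,R,t=cal(n);p=(K@(R@np.atleast_2d(P).T+t[:,None])).T
    return p[:,:2]/p[:,2:]
def rect(n,im,seed,z,thr=140,w=70):
    """bright blob nearest seed pixel -> contour on plane z -> minAreaRect (centre,size,angle)"""
    m=(im.min(2)>thr).astype(np.uint8)
    m=cv2.morphologyEx(m,cv2.MORPH_CLOSE,np.ones((3,3)))
    cs=[c for c in cv2.findContours(m,cv2.RETR_EXTERNAL,cv2.CHAIN_APPROX_NONE)[0] if cv2.contourArea(c)>150]
    c=min(cs,key=lambda c:abs(cv2.pointPolygonTest(c,tuple(map(float,seed)),True)) if cv2.pointPolygonTest(c,tuple(map(float,seed)),False)<0 else 0)
    P=ray(n,c[:,0,:],z)[:,:2].astype(np.float32)
    return cv2.minAreaRect(P),P
E
python3 - <<'E'
from h import *
for n,sp,sb in(("top",(345,250),(242,250)),("scene",(275,205),(332,292))):
    im=cv2.imread(f"pics/{n}0.png")
    for nm,s,z in(("plate",sp,15),("bridge",sb,31)):
        for thr in (110,140,170):
            r,P=rect(n,im,s,z,thr); print(n,nm,thr,np.round(r[0],1),np.round(r[1],1),round(r[2],2))
print("pot",ray("top",[226,295],32),"drv",ray("top",[[235,158],[312,173]],10),ray("scene",[[306,338],[274,281]],10))
E
```

```text
top plate 110 [527.7 -96.7] [155.7 106.5] 89.62
top plate 140 [527.3 -96. ] [153.7 104.4] 89.65
top plate 170 [527.7 -96.7] [152.2 102.7] 89.52
top bridge 110 [553.  118.4] [ 57.8 157.9] 77.82
top bridge 140 [553.3 119. ] [ 54.1 155.1] 77.63
top bridge 170 [553.2 119.5] [ 51.8 153. ] 77.6
scene plate 110 [528.8 -95.9] [157.4 102.4] 89.42
scene plate 140 [529.  -96.1] [154.8 101.8] 89.63
scene plate 170 [529.3 -97.4] [151.9 101. ] 89.64
scene bridge 110 [558.1 124. ] [ 63.8 157.8] 77.03
scene bridge 140 [555.  118.5] [ 50.9 152.7] 77.65
scene bridge 170 [555.2 118.9] [ 49.9 152.1] 77.65
pot [[440.55622076 151.68553685  32.        ]] drv [[696.75830664 151.5803588   10.        ]
 [670.80183433   7.94086753  10.        ]] [[695.72375305 149.72399552  10.        ]
 [665.75554915  16.80521109  10.        ]]
```

```bash
cat >> h.py <<'E'
from scipy.spatial.transform import Rotation as Ro
C=np.array([554.2,119.0]);A=np.deg2rad(77.6);d=np.array([np.cos(A),np.sin(A)]);e=np.array([np.sin(A),-np.cos(A)])
def W(s,l): return C+s*d+l*e
def go(s,l,z,phi):
    """print tool-frame shift (mm) and turn (deg) to TCP at bridge coords s,l, height z, tool x at heading phi (deg), tool down"""
    o=arm.observe();q=o["ee_rot"];R=Ro.from_quat([q[1],q[2],q[3],q[0]])
    T=Ro.from_euler('z',phi,degrees=True)*Ro.from_euler('x',180,degrees=True)
    x=np.r_[W(s,l),z]-o["eef_pos"]
    print("shift",R.inv().apply(x).round(1),"turn",np.rad2deg((R.inv()*T).as_rotvec()).round(2),"target",np.r_[W(s,l),z].round(1),"clock",o["clock"])
def where():
    o=arm.observe();r=o["eef_pos"][:2]-C;print("s,l,z",round(r@d,1),round(r@e,1),o["eef_pos"][2].round(1),"F",o["contact_force"].round(1),"open",round(o["opening"],1))
E
python3 -c "
from h import *
go(-216,108,160,-12.4)"
```

```text
shift [ 539.8 -286.6  143.4] turn [-1.000e-01  2.000e-02  3.187e+01] target [ 613.3 -115.2  160. ] clock 0.1
```

servo_tool(motion=[0.03, -0.016, 0, 0, 0, 4, 0.08, -0.042, 0.01, 0, 0, 8, 0.13, -0.07, 0.02, 0, 0, 12, 0.18, -0.096, 0.03, 0, 0, 16, 0.23, -0.122, 0.04, 0, 0, 20, 0.28, -0.149, 0.05, 0, 0, 24, 0.33, -0.175, 0.06, 0, 0, 28, 0.38, -0.2, 0.07, 0, 0, 31.9], hand=0.35)

```text
clock: 1.1
eef_pos: [492.4, -248.6, 232.5]
ee_rot: [-0.001, 0.994, -0.109, -0.001]
contact_force: [1.0, -2.0, -0.1]
opening: 55.7
```

```bash
python3 -c "
from h import *
go(-216,108,100,-12.4);where()"
```

```text
shift [  89.1 -156.3  132.7] turn [-0.09  0.07 -0.16] target [ 613.3 -115.2  100. ] clock 1.1
s,l,z -372.3 18.6 232.5 F [ 1.  -2.  -0.1] open 55.7
```

servo_tool(motion=[0.02, -0.04, 0.01, 0, 0, 0, 0.05, -0.08, 0.03, 0, 0, 0, 0.075, -0.125, 0.05, 0, 0, 0, 0.089, -0.156, 0.07, 0, 0, -0.1, 0.089, -0.156, 0.1, 0, 0, -0.1, 0.089, -0.156, 0.12, 0, 0, -0.1, 0.089, -0.156, 0.132, 0, 0, -0.1, 0.089, -0.156, 0.132, 0, 0, -0.1])

```text
clock: 2.1
eef_pos: [612.5, -115.9, 99.9]
ee_rot: [-0.001, 0.994, -0.109, -0.001]
contact_force: [0.7, -1.0, 0.2]
opening: 55.8
```

servo_tool(motion=[0, 0, 0.006, 0, 0, 0, 0, 0, 0.012, 0, 0, 0, 0, 0, 0.016, 0, 0, 0, 0, 0, 0.019, 0, 0, 0, 0, 0, 0.02, 0, 0, 0, 0, 0, 0.021, 0, 0, 0, 0, 0, 0.021, 0, 0, 0, 0, 0, 0.021, 0, 0, 0])

```text
clock: 3.1
eef_pos: [612.5, -115.9, 79.1]
ee_rot: [-0.001, 0.994, -0.109, -0.001]
contact_force: [0.9, 0.5, 0.1]
opening: 55.7
```

```bash
python3 -c "
from h import *
where()
for n in ('scene','top'): cv2.imwrite(f'pics/{n}1.png',arm.get_image(n))
im=cv2.imread('pics/scene1.png')
cv2.imwrite('pics/s1c.png',cv2.resize(im[140:300,190:390],None,fx=4,fy=3.75))"
```

```text
s,l,z -216.8 107.4 79.1 F [0.9 0.5 0.1] open 55.7
```

View pics/s1c.png

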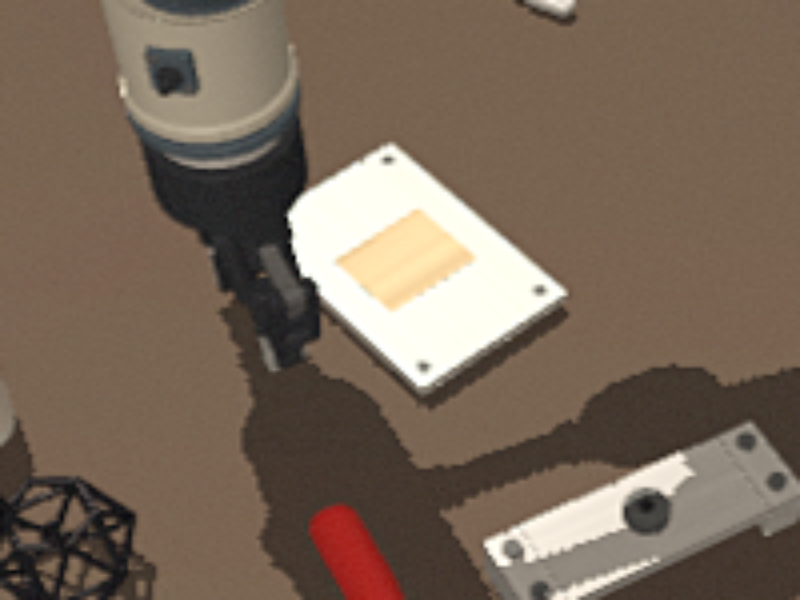

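The crop shows the fingers beside the plate's far long side, with the near fingertip around (280,355), just off the bench and clear of the plate and the screwdriver. I'll feel for the bench gently.

servo_tool(motion=[0, 0, 0.001, 0, 0, 0, 0, 0, 0.002, 0, 0, 0, 0, 0, 0.003, 0, 0, 0, 0, 0, 0.004, 0, 0, 0, 0, 0, 0.005, 0, 0, 0, 0, 0, 0.005, 0, 0, 0, 0, 0, 0.005, 0, 0, 0, 0, 0, 0.005, 0, 0, 0])

```text
clock: 4.2
eef_pos: [612.6, -115.8, 74.1]
ee_rot: [-0.001, 0.994, -0.109, -0.001]
contact_force: [-1.0, -0.0, 0.4]
opening: 55.1
```

servo_tool(motion=[0, 0, 0.0005, 0, 0, 0, 0, 0, 0.001, 0, 0, 0, 0, 0, 0.0015, 0, 0, 0, 0, 0, 0.002, 0, 0, 0, 0, 0, 0.0025, 0, 0, 0, 0, 0, 0.003, 0, 0, 0, 0, 0, 0.003, 0, 0, 0, 0, 0, 0.003, 0, 0, 0])

```text
clock: 5.2
eef_pos: [612.5, -115.8, 71.1]
ee_rot: [-0.001, 0.994, -0.109, -0.001]
contact_force: [-0.8, -0.4, 0.9]
opening: 55.5
```

servo_tool(motion=[0, 0, 0.0005, 0, 0, 0, 0, 0, 0.001, 0, 0, 0, 0, 0, 0.0015, 0, 0, 0, 0, 0, 0.002, 0, 0, 0, 0, 0, 0.0025, 0, 0, 0, 0, 0, 0.003, 0, 0, 0, 0, 0, 0.003, 0, 0, 0, 0, 0, 0.003, 0, 0, 0])

```text
clock: 6.2
eef_pos: [612.6, -115.9, 68.6]
ee_rot: [-0.001, 0.994, -0.109, -0.001]
contact_force: [-2.1, 0.8, 5.2]
opening: 55.7
```

```bash
python3 -c "
from h import *
where()
go(-216,61,68,-12.4)"
```

```text
s,l,z -216.8 107.4 68.6 F [-2.1  0.8  5.2] open 55.7
shift [-46.4  -0.8   0.7] turn [-0.09  0.13 -0.11] target [ 567.4 -105.1   68. ] clock 6.2
```

servo_tool(motion=[0, 0, -0.0045, 0, 0, 0, -0.004, 0, -0.0045, 0, 0, 0, -0.008, 0, -0.0045, 0, 0, 0, -0.012, 0, -0.0045, 0, 0, 0, -0.016, 0, -0.0045, 0, 0, 0, -0.019, 0, -0.0045, 0, 0, 0, -0.022, 0, -0.0045, 0, 0, 0, -0.025, 0, -0.0045, 0, 0, 0])

```text
clock: 7.2
eef_pos: [588.1, -110.5, 73.3]
ee_rot: [-0.001, 0.994, -0.109, -0.001]
contact_force: [1.5, -1.4, -0.6]
opening: 55.2
```

servo_tool(motion=[-0.003, 0, 0, 0, 0, 0, -0.006, 0, 0, 0, 0, 0, -0.009, 0, 0, 0, 0, 0, -0.012, 0, 0, 0, 0, 0, -0.014, 0, 0, 0, 0, 0, -0.015, 0, 0, 0, 0, 0, -0.016, 0, 0, 0, 0, 0, -0.016, 0, 0, 0, 0, 0])

```text
clock: 8.2
eef_pos: [572.4, -107.0, 73.3]
ee_rot: [-0.001, 0.994, -0.109, -0.001]
contact_force: [-0.3, -1.5, -0.2]
opening: 55.5
```

```bash
python3 -c "
from h import *
where()
for n in ('scene','top'): cv2.imwrite(f'pics/{n}2.png',arm.get_image(n))
a=cv2.imread('pics/scene2.png')[120:320,180:420];b=cv2.imread('pics/top2.png')[130:330,200:440]
cv2.imwrite('pics/c2.png',cv2.resize(np.hstack([a,b]),None,fx=1.66,fy=1.66,interpolation=cv2.INTER_CUBIC))"
```

```text
s,l,z -216.8 66.3 73.3 F [-0.3 -1.5 -0.2] open 55.5
```

View pics/c2.png

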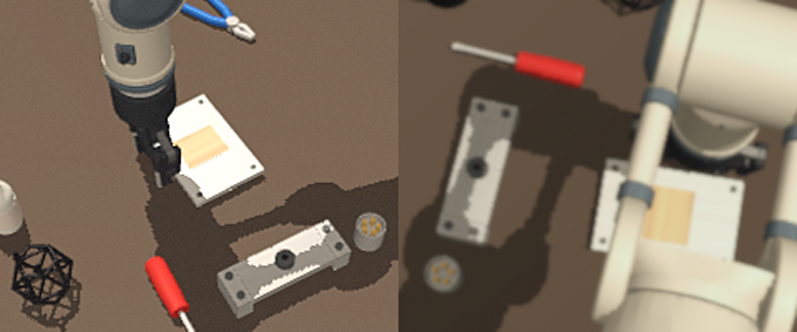

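The plate is turning as planned against the two fingers, and the bridge, pot and screwdriver haven't moved. I'll push about 4.5 mm more, back off and measure.

servo_tool(motion=[-0.002, 0, 0, 0, 0, 0, -0.0035, 0, 0, 0, 0, 0, -0.0045, 0, 0, 0, 0, 0, -0.0045, 0, 0, 0, 0, 0, -0.0045, 0, 0, 0, 0, 0, 0.002, 0, 0, 0, 0, 0, 0.015, 0, 0, 0, 0, 0, 0.03, 0, 0, 0, 0, 0])

```text
clock: 9.3
eef_pos: [602.7, -113.6, 73.2]
ee_rot: [-0.001, 0.994, -0.109, -0.001]
contact_force: [-0.1, 0.0, 0.7]
opening: 55.4
```

servo_tool(motion=[0.01, 0, -0.03, 0, 0, 0, 0.01, 0, -0.08, 0, 0, 0, 0.01, 0.03, -0.12, 0, 0, 0, 0.0, 0.08, -0.12, 0, 0, 0, 0, 0.13, -0.12, 0, 0, 0, 0, 0.18, -0.12, 0, 0, 0, -0.02, 0.2, -0.12, 0, 0, 0, -0.02, 0.2, -0.12, 0, 0, 0])

```text
clock: 10.3
eef_pos: [539.4, -306.6, 192.7]
ee_rot: [-0.001, 0.994, -0.11, -0.001]
contact_force: [0.3, 0.2, -0.2]
opening: 55.5
```

```bash
cat >> h.py <<'E'
def measure(k,seeds):
    for n in('scene','top'):
        im=arm.get_image(n);cv2.imwrite(f'pics/{n}{k}.png',im)
        for s in seeds.get(n,[]):
            r,P=rect(n,im,s,15);v=np.array(r[0])-C;print(n,"s,l",(v@d).round(1),(v@e).round(1),np.round(r[1],1),"ang-77.6",round(r[2]-77.6,2))
E
python3 -c "
from h import *
where()
p=np.r_[W(-260,-30),15];q=[tuple(proj(n,p)[0]) for n in('scene','top')];print(q)
measure(3,{'scene':[q[0]],'top':[q[1]]})
a=cv2.imread('pics/scene3.png')[100:300,180:420];b=cv2.imread('pics/top3.png')[130:330,200:440]
cv2.imwrite('pics/c3.png',cv2.resize(np.hstack([a,b]),None,fx=1.66,fy=1.66,interpolation=cv2.INTER_CUBIC))"
```

```text
s,l,z -418.9 76.9 192.7 F [ 0.3  0.2 -0.2] open 55.5
[(np.float64(302.7830347333319), np.float64(186.3856052724446)), (np.float64(386.86714566024256), np.float64(282.6897133306588))]
scene s,l -205.5 -0.8 [156.7 101.9] ang-77.6 1.46
top s,l -241.4 -1.4 [ 81.9 100.8] ang-77.6 1.68
```

View pics/c3.png

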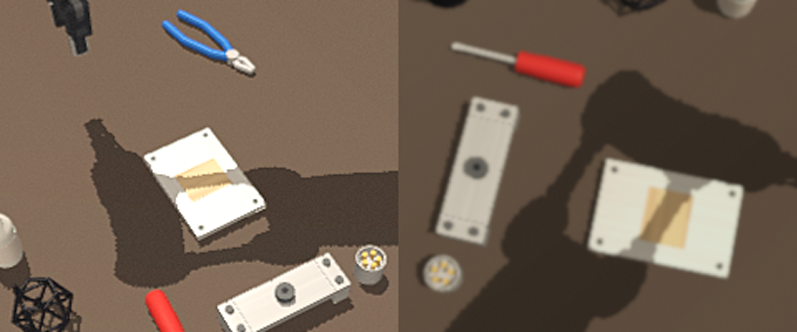

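The plate is now nearly square with the bridge and nothing else has moved. A shadow band splits its mask, so I'll measure again with a lower threshold, and redo the fully lit bridge too.

```bash
python3 -c "
from h import *
p=np.r_[W(-207,0),15]
for n in('scene','top'):
    im=cv2.imread(f'pics/{n}3.png')
    for thr in(70,90,105,120):
        r,P=rect(n,im,tuple(proj(n,np.r_[W(-225,-45),15])[0]),15,thr);v=np.array(r[0])-C;print(n,thr,'plate',(v@d).round(1),(v@e).round(1),np.round(r[1],1),round(r[2],2))
        r,P=rect(n,im,tuple(proj(n,np.r_[W(0,40),31])[0]),31,thr);print('   bridge',np.round(r[0],1),np.round(r[1],1),round(r[2],2))
"
```

```text
scene 70 plate -295.0 -125.6 [1350.7 1873.8] 47.91
   bridge [ 378.4 -131.1] [1325.2 1838.4] 47.91
scene 90 plate -114.3 161.0 [703.6 862.5] 12.33
   bridge [691.1 -18.4] [690.3 846.3] 12.33
scene 105 plate -205.8 -0.4 [157.6 102.6] 79.18
   bridge [558.8 124.1] [ 64.1 159. ] 77.56
scene 120 plate -205.3 -0.5 [156.7 102.2] 79.24
   bridge [555.8 123.6] [ 62.  153.6] 78.47
top 70 plate -207.2 -2.2 [156.6 106.4] 78.85
   bridge [552.9 118. ] [ 59.1 158.9] 78.01
top 90 plate -206.9 -2.3 [154.5 104.6] 79.28
   bridge [553.1 119. ] [ 55.6 156. ] 77.88
top 105 plate -207.0 -2.1 [153.1 103.5] 79.27
   bridge [553.5 119.2] [ 53.1 154.6] 77.6
top 120 plate -207.1 -2.1 [152.3 102.4] 79.28
   bridge [553.3 119.5] [ 51.8 153.3] 77.6
```

```bash
python3 -c "
from h import *
go(-312,-1.5,100,77.6)"
```

```text
shift [ -79.3 -104.5   93.2] turn [-1.700e-01 -2.000e-02 -9.013e+01] target [ 485.7 -185.4  100. ] clock 10.4
```

servo_tool(motion=[-0.01, -0.013, 0, 0, 0, -9, -0.02, -0.026, 0, 0, 0, -18, -0.03, -0.039, 0, 0, 0, -27, -0.04, -0.052, 0, 0, 0, -36, -0.05, -0.065, 0, 0, 0, -45, -0.06, -0.078, 0, 0, 0, -54, -0.07, -0.091, 0, 0, 0, -63, -0.079, -0.104, 0, 0, 0, -72])

```text
clock: 11.4
eef_pos: [486.7, -184.6, 193.5]
ee_rot: [-0.001, 0.867, 0.499, 0.0]
contact_force: [0.5, 0.2, 0.3]
opening: 55.4
```

```bash
python3 -c "
from h import *
go(-312,-1.5,73.3,77.6)"
```

```text
shift [ -1.4  -0.2 120.2] turn [ -0.08  -0.13 -17.72] target [ 485.7 -185.4   73.3] clock 11.4
```

servo_tool(motion=[-0.001, 0, 0.01, 0, 0, -9, -0.001, 0, 0.03, 0, 0, -17.7, -0.001, 0, 0.06, 0, 0, -17.7, -0.001, 0, 0.08, 0, 0, -17.7, -0.001, 0, 0.1, 0, 0, -17.7, -0.001, 0, 0.115, 0, 0, -17.7, -0.001, 0, 0.12, 0, 0, -17.7, -0.001, 0, 0.12, 0, 0, -17.7])

```text
clock: 12.4
eef_pos: [486.2, -185.2, 73.6]
ee_rot: [-0.001, 0.78, 0.626, 0.001]
contact_force: [-0.1, -0.5, -0.1]
opening: 55.4
```

```bash
python3 -c "
from h import *
where();go(-180,-0.5,73.3,77.6)"
```

```text
s,l,z -311.7 -1.0 73.6 F [-0.1 -0.5 -0.1] open 55.4
shift [131.7   0.5   0.6] turn [-0.06 -0.14 -0.03] target [515.1 -56.7  73.3] clock 12.4
```

servo_tool(motion=[0.004, 0, 0, 0, 0, 0, 0.009, 0, 0, 0, 0, 0, 0.013, 0, 0, 0, 0, 0, 0.016, 0, 0, 0, 0, 0, 0.019, 0, 0, 0, 0, 0, 0.022, 0, 0, 0, 0, 0, 0.025, 0, 0, 0, 0, 0, 0.028, 0, 0, 0, 0, 0])

```text
clock: 13.4
eef_pos: [492.4, -157.8, 73.7]
ee_rot: [-0.001, 0.78, 0.626, 0.001]
contact_force: [-1.4, -2.7, 0.9]
opening: 55.3
```

servo_tool(motion=[0.003, 0, 0, 0, 0, 0, 0.006, 0, 0, 0, 0, 0, 0.01, 0, 0, 0, 0, 0, 0.014, 0.0005, 0, 0, 0, 0, 0.018, 0.0005, 0, 0, 0, 0, 0.022, 0.0005, 0, 0, 0, 0, 0.026, 0.0005, 0, 0, 0, 0, 0.03, 0.0005, 0, 0, 0, 0])

```text
clock: 14.4
eef_pos: [499.4, -128.3, 73.7]
ee_rot: [-0.001, 0.78, 0.626, 0.001]
contact_force: [-0.9, -2.0, -0.1]
opening: 55.5
```

servo_tool(motion=[0.004, 0, 0, 0, 0, 0, 0.008, 0, 0, 0, 0, 0, 0.012, 0, 0, 0, 0, 0, 0.016, 0.0005, 0, 0, 0, 0, 0.02, 0.0005, 0, 0, 0, 0, 0.024, 0.0005, 0, 0, 0, 0, 0.028, 0.0005, 0, 0, 0, 0, 0.032, 0.0005, 0, 0, 0, 0])

```text
clock: 15.4
eef_pos: [506.8, -96.9, 73.7]
ee_rot: [-0.001, 0.78, 0.626, 0.001]
contact_force: [-1.0, -1.3, -0.4]
opening: 55.5
```

```bash
python3 -c "
from h import *
where();
for n in('scene','top'):
    im=arm.get_image(n);cv2.imwrite(f'pics/{n}4.png',im)
a=cv2.imread('pics/scene4.png')[130:330,180:420];b=cv2.imread('pics/top4.png')[130:330,200:440]
cv2.imwrite('pics/c4.png',cv2.resize(np.hstack([a,b]),None,fx=1.66,fy=1.66,interpolation=cv2.INTER_CUBIC))"
```

```text
s,l,z -221.1 0.1 73.7 F [-1.  -1.3 -0.4] open 55.5
```

View pics/c4.png

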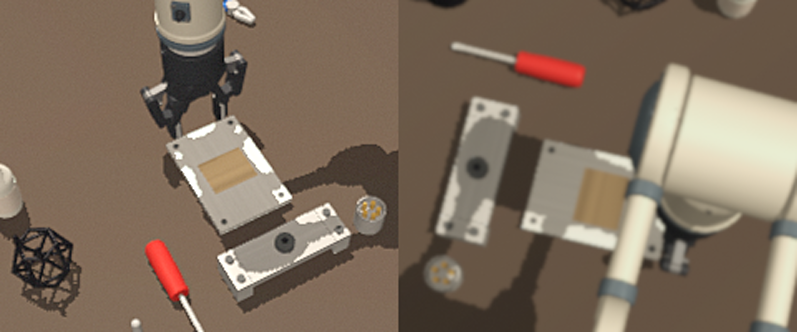

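The plate is a short way before the tunnel, lined up with the posts by eye, with both fingers on its rear edge. Next a numeric check of its side and front edges.

```bash
cat >> h.py <<'E'
def edges(n,im,seed,thr=100,sr=(-1,1),z=15):
    """plate mask on plane z -> lines through its two long sides (points within s-range)"""
    r,P=rect(n,im,tuple(proj(n,np.r_[seed,z])[0]),z,thr)
    v=P-C;s=v@d;l=v@e;out=[]
    for sg in(1,-1):
        k=(s>sr[0])&(s<sr[1])&(l*sg>40)&(l*sg<60)
        if k.sum()>8:
            m,b=np.polyfit(s[k],l[k],1);k2=k&(abs(l-m*s-b)<1.5);m,b=np.polyfit(s[k2],l[k2],1)
            out.append((sg,"l@mid",round(m*np.mean(sr)+b,1),"ang",round(-np.rad2deg(np.arctan(m)),2),int(k2.sum())))
    k=(abs(l)<40);print(n,thr,"s range",s.min().round(1),s.max().round(1),out,np.round(r[1],1),round(r[2],2))
E
python3 -c "
from h import *
for n in('scene','top'):
    im=cv2.imread(f'pics/{n}4.png')
    for thr in(95,105,115): edges(n,im,W(-85,0),thr,(-160,-75))
"
```

```text
scene 95 s range -233.1 -55.4 [(1, 'l@mid', np.float64(53.4), 'ang', np.float64(-0.84), 33), (-1, 'l@mid', np.float64(-47.4), 'ang', np.float64(-0.38), 29)] [178.1 108.1] 77.3
scene 105 s range -232.1 -55.4 [(1, 'l@mid', np.float64(53.2), 'ang', np.float64(-0.19), 30), (-1, 'l@mid', np.float64(-47.4), 'ang', np.float64(-0.55), 29)] [177.  102.9] 77.3
scene 115 s range -232.1 -55.9 [(1, 'l@mid', np.float64(52.9), 'ang', np.float64(-0.03), 30), (-1, 'l@mid', np.float64(-47.2), 'ang', np.float64(-0.71), 29)] [176.1 102.3] 77.64
top 95 s range -403.7 -56.8 [(1, 'l@mid', np.float64(51.6), 'ang', np.float64(1.09), 33), (-1, 'l@mid', np.float64(-50.1), 'ang', np.float64(-1.14), 47)] [331.4 549.9] 84.37
top 105 s range -403.4 -57.2 [(1, 'l@mid', np.float64(51.2), 'ang', np.float64(1.42), 31), (-1, 'l@mid', np.float64(-49.5), 'ang', np.float64(-1.59), 43)] [330.7 548.5] 84.52
top 115 s range -403.4 -57.7 [(1, 'l@mid', np.float64(50.6), 'ang', np.float64(1.87), 32), (-1, 'l@mid', np.float64(-49.1), 'ang', np.float64(-1.58), 43)] [330.3 546.4] 84.59
```

servo_tool(motion=[0.004, -0.0005, 0, 0, 0, 0, 0.008, -0.001, 0, 0, 0, 0, 0.012, -0.001, 0, 0, 0, 0, 0.016, -0.0015, 0, 0, 0, 0, 0.02, -0.0015, 0, 0, 0, 0, 0.024, -0.0015, 0, 0, 0, 0, 0.028, -0.0015, 0, 0, 0, 0, 0.032, -0.0015, 0, 0, 0, 0])

```text
clock: 16.5
eef_pos: [512.3, -64.7, 73.8]
ee_rot: [-0.001, 0.779, 0.626, 0.001]
contact_force: [-0.3, -1.5, -1.6]
opening: 55.5
```

servo_tool(motion=[0.004, 0, 0, 0, 0, 0, 0.008, 0, 0, 0, 0, 0, 0.012, 0, 0, 0, 0, 0, 0.016, 0, 0, 0, 0, 0, 0.02, 0, 0, 0, 0, 0, 0.024, 0, 0, 0, 0, 0, 0.028, 0, 0, 0, 0, 0, 0.032, 0, 0, 0, 0, 0])

```text
clock: 17.5
eef_pos: [519.2, -33.2, 73.9]
ee_rot: [-0.001, 0.779, 0.627, 0.001]
contact_force: [-0.2, -1.1, -1.1]
opening: 55.7
```

```bash
python3 -c "
from h import *
where();go(-95,-1,73.3,77.6)
for n in('scene','top'):
    im=arm.get_image(n);cv2.imwrite(f'pics/{n}5.png',im)
    for thr in(100,110): edges(n,im,W(-60,0) if n=='scene' else W(-35,15),thr,(-120,-30) if n=='scene' else (-70,-28))
a=cv2.imread('pics/scene5.png')[150:350,200:440];b=cv2.imread('pics/top5.png')[130:330,200:440]
cv2.imwrite('pics/c5.png',cv2.resize(np.hstack([a,b]),None,fx=1.66,fy=1.66,interpolation=cv2.INTER_CUBIC))"
```

```text
s,l,z -156.1 -1.5 73.9 F [-0.2 -1.1 -1.1] open 55.7
shift [61.1  0.5  0.8] turn [-0.05 -0.18 -0.01] target [532.8  26.4  73.3] clock 17.5
scene 100 s range -165.1 31.3 [(1, 'l@mid', np.float64(51.7), 'ang', np.float64(-0.6), 30), (-1, 'l@mid', np.float64(-49.2), 'ang', np.float64(1.82), 26)] [196.3 163.1] 77.23
scene 110 s range -165.1 31.3 [(1, 'l@mid', np.float64(51.6), 'ang', np.float64(-0.89), 30), (-1, 'l@mid', np.float64(-49.1), 'ang', np.float64(1.9), 27)] [196.3 160.8] 77.01
top 100 s range -296.7 31.1 [(1, 'l@mid', np.float64(48.7), 'ang', np.float64(0.14), 17), (-1, 'l@mid', np.float64(-51.2), 'ang', np.float64(-3.89), 22)] [310.9 556. ] 82.8
top 110 s range -296.7 29.8 [(1, 'l@mid', np.float64(48.5), 'ang', np.float64(1.17), 14), (-1, 'l@mid', np.float64(-50.6), 'ang', np.float64(-4.43), 22)] [309.4 554.2] 83.16
```

View pics/c5.png

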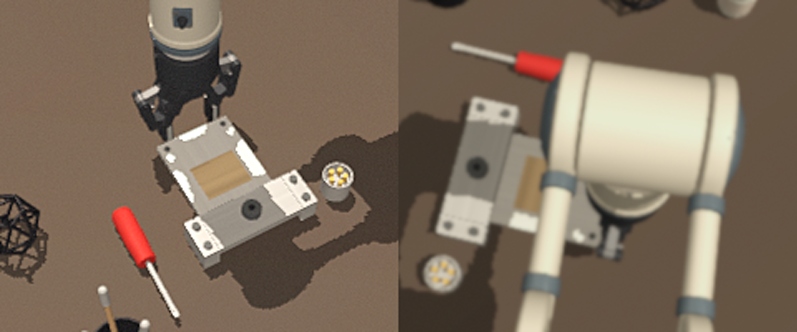

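The plate has gone into the tunnel squarely, with even side gaps (lateral offset about 0–1 mm), forces stay under 2 N, and nothing else has moved. I'll push about 65 mm more.

servo_tool(motion=[0.004, 0, 0, 0, 0, 0, 0.008, 0, 0, 0, 0, 0, 0.012, 0, 0, 0, 0, 0, 0.016, 0, 0, 0, 0, 0, 0.02, 0, 0, 0, 0, 0, 0.024, 0, 0, 0, 0, 0, 0.028, 0, 0, 0, 0, 0, 0.032, 0, 0, 0, 0, 0])

```text
clock: 18.6
eef_pos: [526.2, -1.3, 74.1]
ee_rot: [-0.002, 0.779, 0.627, 0.001]
contact_force: [-0.4, -2.8, -0.4]
opening: 55.5
```

servo_tool(motion=[0.004, 0, 0, 0, 0, 0, 0.008, 0, 0, 0, 0, 0, 0.012, 0, 0, 0, 0, 0, 0.016, 0, 0, 0, 0, 0, 0.02, 0, 0, 0, 0, 0, 0.024, 0, 0, 0, 0, 0, 0.027, 0, 0, 0, 0, 0, 0.029, 0, 0, 0, 0, 0])

```text
clock: 19.6
eef_pos: [532.5, 27.2, 74.2]
ee_rot: [-0.002, 0.779, 0.627, 0.001]
contact_force: [0.1, -1.8, -1.0]
opening: 55.4
```

servo_tool(motion=[0.002, 0, 0, 0, 0, 0, 0.002, 0, 0, 0, 0, 0, -0.005, 0, 0, 0, 0, 0, -0.02, 0, 0, 0, 0, 0, -0.05, 0, 0, 0, 0, 0, -0.09, 0, -0.02, 0, 0, 0, -0.14, 0, -0.05, 0, 0, 0, -0.18, 0, -0.08, 0, 0, 0])

```text
clock: 20.6
eef_pos: [492.8, -151.3, 154.4]
ee_rot: [-0.001, 0.78, 0.626, 0.001]
contact_force: [0.3, -0.4, -0.7]
opening: 55.5
```

servo_tool(motion=[-0.01, 0, -0.02, 0, 0, 0, -0.04, 0, -0.05, 0, 0, 0, -0.08, 0, -0.07, 0, 0, 0, -0.12, 0, -0.07, 0, 0, 0, -0.16, 0, -0.07, 0, 0, 0, -0.18, 0, -0.07, 0, 0, 0, -0.18, 0, -0.07, 0, 0, 0, -0.18, 0, -0.07, 0, 0, 0])

```text
clock: 21.6
eef_pos: [454.2, -326.6, 223.7]
ee_rot: [-0.002, 0.779, 0.627, 0.001]
contact_force: [0.7, 0.3, 0.1]
opening: 55.3
```

```bash
python3 -c "
from h import *
where()
for n in('scene','top'):
    im=arm.get_image(n);cv2.imwrite(f'pics/{n}6.png',im)
a=cv2.imread('pics/scene6.png')[180:380,230:430];b=cv2.imread('pics/top6.png')[130:330,150:350]
cv2.imwrite('pics/c6.png',cv2.resize(np.hstack([a,b]),None,fx=2,fy=2,interpolation=cv2.INTER_CUBIC))"
```

```text
s,l,z -456.6 -1.9 223.7 F [0.7 0.3 0.1] open 55.3
```

View pics/c6.png

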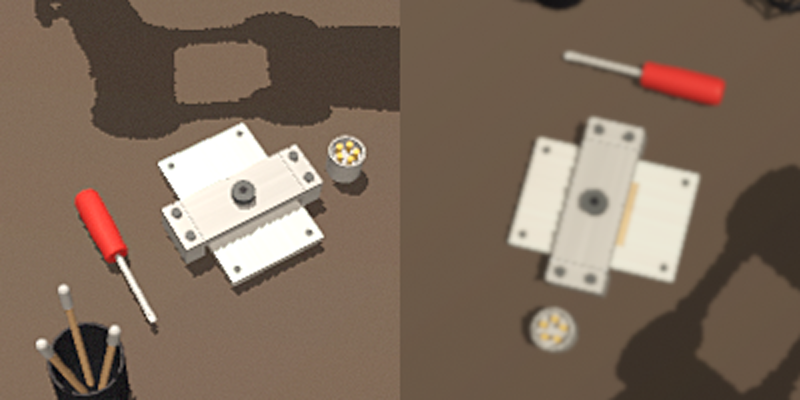

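Now the hand is clear. The plate sticks out both sides of the bridge, and neither the pot nor the screwdriver has moved. Next I measure the front, rear and side edges relative to the bridge as seen in each camera.

```bash
cat > f.py <<'E'
from h import *
import sys
k=sys.argv[1]
B={"top":np.array([553.3,119.3]),"scene":np.array([555.1,118.8])}
for n in B:
    im=cv2.imread(f'pics/{n}{k}.png')
    for thr in(120,140,160):
        r,P=rect(n,im,tuple(proj(n,np.r_[W(50,0),15])[0]),15,thr)
        r2,P2=rect(n,im,tuple(proj(n,np.r_[W(-55,0),15])[0]),15,thr);P=np.r_[P,P2]
        v=P-B[n];s=v@d;l=v@e;o=[]
        def fit(a,b,m):
            for _ in range(3):
                c=np.polyfit(a[m],b[m],1);m=m&(abs(b-np.polyval(c,a))<1.5)
            return c[1],np.rad2deg(np.arctan(c[0])),m.sum()
        for sg in(1,-1):
            o.append(fit(l,s,(abs(l)<44)&(s*sg>65)&(s*sg<90)))
        for a,b in((35,68),(-68,-40)):
            for sg in(1,-1):
                m=(s>a)&(s<b)&(l*sg>40)&(l*sg<60)
                o.append(fit(s,l,m) if m.sum()>6 else (np.nan,0,0))
        o=np.array(o);print(n,thr,"front/rear",o[:2].round(2).tolist(),"centre s",o[:2,0].mean().round(2),"sides",o[2:].round(1).tolist())
E
python3 f.py 6
```

```text
top 120 front/rear [[69.84, -0.07, 92.0], [-81.67, 0.06, 94.0]] centre s -5.91 sides [[51.1, -0.1, 36.0], [-49.6, -0.6, 36.0], [50.6, -0.7, 30.0], [-51.0, -0.7, 30.0]]
top 140 front/rear [[69.24, -0.16, 92.0], [-80.85, 0.09, 94.0]] centre s -5.81 sides [[50.2, 0.0, 36.0], [-50.2, 0.5, 36.0], [51.1, 0.5, 30.0], [-48.6, 1.0, 30.0]]
top 160 front/rear [[68.67, -0.01, 92.0], [-79.96, 0.02, 94.0]] centre s -5.65 sides [[49.7, -0.1, 36.0], [-49.8, 0.8, 38.0], [50.9, 1.3, 30.0], [-48.9, 0.3, 30.0]]
scene 120 front/rear [[68.71, -0.09, 70.0], [-81.11, -0.02, 74.0]] centre s -6.2 sides [[50.8, -0.6, 28.0], [-50.5, 0.4, 26.0], [50.8, 0.8, 22.0], [-49.8, 0.3, 20.0]]
scene 140 front/rear [[68.53, -0.02, 80.0], [-81.11, -0.02, 74.0]] centre s -6.29 sides [[51.5, -1.9, 28.0], [-49.3, -0.7, 26.0], [50.8, 0.8, 22.0], [-48.1, 1.9, 20.0]]
scene 160 front/rear [[68.53, -0.02, 80.0], [-81.11, -0.02, 74.0]] centre s -6.29 sides [[50.9, -1.3, 28.0], [-48.2, -1.3, 26.0], [50.3, 0.4, 22.0], [-48.3, 1.2, 20.0]]
```

The plate is square (within about 0.1°) and laterally centred (about 0.3 mm), but 6.0 mm short in both views. I'll go back for a small nudge.

```bash
python3 -c "
from h import *
go(-130,-0.5,73.5,77.6)"
```

```text
shift [325.7   1.7 151.6] turn [-0.04 -0.23  0.05] target [525.8  -7.9  73.5] clock 21.7
```

servo_tool(motion=[0.03, 0, 0.01, 0, 0, 0, 0.08, 0, 0.03, 0, 0, 0, 0.13, 0, 0.05, 0, 0, 0, 0.18, 0.001, 0.07, 0, 0, 0, 0.23, 0.001, 0.09, 0, 0, 0, 0.27, 0.001, 0.11, 0, -0.2, 0, 0.3, 0.0015, 0.12, 0, -0.2, 0, 0.31, 0.0015, 0.13, 0, -0.2, 0])

```text
clock: 22.7
eef_pos: [522.3, -20.7, 94.8]
ee_rot: [-0.0, 0.778, 0.628, 0.0]
contact_force: [-0.4, -0.6, -0.5]
opening: 55.6
```

```bash
python3 -c "
from h import *
go(-105,-0.5,73.5,77.6);where()"
```

```text
shift [38.3  0.8 21.3] turn [-0.03 -0.05  0.26] target [531.2  16.6  73.5] clock 22.7
s,l,z -143.3 -1.1 94.8 F [-0.4 -0.6 -0.5] open 55.6
```

Go to s ≈ -105 at working height, then on to about -92, just short of contact.

servo_tool(motion=[0.005, 0, 0.01, 0, 0, 0, 0.01, 0, 0.018, 0, 0, 0.3, 0.015, 0, 0.021, 0, 0, 0.3, 0.025, 0.0005, 0.021, 0, 0, 0.3, 0.035, 0.0005, 0.021, 0, 0, 0.3, 0.042, 0.0005, 0.021, 0, 0, 0.3, 0.047, 0.0005, 0.021, 0, 0, 0.3, 0.049, 0.0005, 0.021, 0, 0, 0.3])

```text
clock: 23.7
eef_pos: [533.2, 27.4, 73.9]
ee_rot: [-0.0, 0.779, 0.626, 0.0]
contact_force: [0.8, 0.8, 0.5]
opening: 55.4
```

servo_tool(motion=[0.001, 0, 0, 0, 0, 0, 0.0015, 0, 0, 0, 0, 0, 0.002, 0, 0, 0, 0, 0, 0.0025, 0, 0, 0, 0, 0, 0.003, 0, 0, 0, 0, 0, 0.0035, 0, 0, 0, 0, 0, 0.004, 0, 0, 0, 0, 0, 0.004, 0, 0, 0, 0, 0])

```text
clock: 24.7
eef_pos: [534.1, 31.3, 73.9]
ee_rot: [-0.0, 0.779, 0.626, 0.0]
contact_force: [0.0, -2.7, -0.2]
opening: 55.8
```

```bash
cat > g.py <<'E'
from h import *
import sys
k=sys.argv[1];where()
B={"top":np.array([553.3,119.3]),"scene":np.array([555.1,118.8])}
for n in B:
    im=arm.get_image(n);cv2.imwrite(f'pics/{n}{k}.png',im)
    for thr in(100,120,140):
        r,P=rect(n,im,tuple(proj(n,np.r_[W(50,0),15])[0]),15,thr);v=P-B[n];s=v@d;l=v@e
        m=(abs(l)<44)&(s>60)&(s<90)
        for _ in range(3):
            c=np.polyfit(l[m],s[m],1);m&=abs(s-np.polyval(c,l))<1.5
        print(n,thr,"front",c[1].round(2),np.rad2deg(np.arctan(c[0])).round(2),m.sum())
E
python3 g.py 7
```

```text
s,l,z -90.0 -0.8 73.9 F [ 0.  -2.7 -0.2] open 55.8
top 100 front 70.82 -1.39 43
top 120 front 69.2 -1.67 41
top 140 front 53.21 -24.39 4
scene 100 front 72.35 0.12 39
scene 120 front 72.02 0.65 36
scene 140 front 70.38 0.2 38
```

servo_tool(motion=[0.0005, 0, 0, 0, 0, 0, 0.001, 0, 0, 0, 0, 0, 0.0015, 0, 0, 0, 0, 0, 0.002, 0, 0, 0, 0, 0, 0.0023, 0, 0, 0, 0, 0, 0.0025, 0, 0, 0, 0, 0, 0.0025, 0, 0, 0, 0, 0, 0.0025, 0, 0, 0, 0, 0])

```text
clock: 25.8
eef_pos: [534.6, 33.8, 73.9]
ee_rot: [-0.0, 0.779, 0.626, 0.0]
contact_force: [-0.3, -1.9, 0.7]
opening: 55.5
```

servo_tool(motion=[-0.005, 0, 0, 0, 0, 0, -0.02, 0, 0, 0, 0, 0, -0.05, 0, -0.01, 0, 0, 0, -0.09, 0, -0.03, 0, 0, 0, -0.14, 0, -0.06, 0, 0, 0, -0.19, 0, -0.09, 0, 0, 0, -0.24, 0, -0.12, 0, 0, 0, -0.28, 0, -0.15, 0, 0, 0])

```text
clock: 26.8
eef_pos: [473.2, -242.2, 224.8]
ee_rot: [-0.0, 0.78, 0.626, 0.0]
contact_force: [-0.2, -0.1, 0.2]
opening: 55.5
```

servo_tool(motion=[-0.02, 0, 0, 0, 0, 0, -0.05, 0, 0, 0, 0, 0, -0.08, 0, 0, 0, 0, 0, -0.09, 0, 0, 0, 0, 0, -0.09, 0, 0, 0, 0, 0, -0.09, 0, 0, 0, 0, 0, -0.09, 0, 0, 0, 0, 0, -0.09, 0, 0, 0, 0, 0])

```text
clock: 27.8
eef_pos: [454.0, -329.4, 224.8]
ee_rot: [-0.0, 0.78, 0.626, 0.0]
contact_force: [-0.0, -0.2, -1.2]
opening: 55.5
```

```bash
python3 g.py 8 |head -1; python3 f.py 8
```

```text
s,l,z -459.5 -1.6 224.8 F [-0.  -0.2 -1.2] open 55.5
top 120 front/rear [[74.15, 0.08, 94.0], [-77.32, 0.23, 96.0]] centre s -1.58 sides [[51.7, -0.5, 36.0], [-48.9, -1.6, 36.0], [50.6, -0.7, 30.0], [-51.0, -0.7, 30.0]]
top 140 front/rear [[73.64, 0.12, 92.0], [-76.56, -0.12, 94.0]] centre s -1.46 sides [[50.1, 0.4, 36.0], [-49.5, -0.1, 36.0], [51.1, 0.5, 30.0], [-48.6, 1.0, 30.0]]
top 160 front/rear [[72.95, -0.24, 92.0], [-75.67, -0.08, 94.0]] centre s -1.36 sides [[49.6, 0.1, 36.0], [-48.9, -0.3, 36.0], [50.9, 1.3, 30.0], [-48.9, 0.3, 30.0]]
scene 120 front/rear [[73.09, -0.25, 74.0], [-76.75, -0.08, 78.0]] centre s -1.83 sides [[50.8, -0.6, 28.0], [-50.6, 0.6, 26.0], [50.8, 0.8, 22.0], [-49.8, 0.3, 20.0]]
scene 140 front/rear [[73.02, 0.24, 76.0], [-76.75, -0.08, 78.0]] centre s -1.87 sides [[50.4, -0.5, 28.0], [-49.3, -0.7, 26.0], [50.8, 0.8, 22.0], [-49.5, 0.3, 20.0]]
scene 160 front/rear [[72.99, 0.15, 78.0], [-76.7, 0.07, 78.0]] centre s -1.85 sides [[49.7, 0.1, 28.0], [-48.2, -1.3, 26.0], [50.3, 0.4, 22.0], [-50.0, -0.8, 20.0]]
```

```bash
python3 -c "
from h import *
for n in('top','scene'):
  im=cv2.imread(f'pics/{n}8.png')
  for thr in(120,160,180):
    r,P=rect(n,im,tuple(proj(n,np.r_[W(50,0),15])[0]),31,thr);P2=rect(n,im,tuple(proj(n,np.r_[W(5,68),31])[0]),31,thr)[1];P=np.r_[P,P2];v=P-C;s=v@d;l=v@e
    print(n,thr,[round(float(np.median(s[(l*a>60)&(l*a<74)&(s*b>12)&(s*b<40)])),1) for a in(1,-1) for b in(1,-1)])
print('B s', [((np.array(b)-C)@d).round(2) for b in((553.3,119.3),(555.1,118.8))])
go(-130,-0.5,73.5,77.6)"
```

```text
top 120 [25.6, -24.8, 25.7, -25.8]
top 160 [23.3, -22.2, 24.0, -23.4]
top 180 [22.0, -19.8, 20.7, -21.4]
scene 120 [29.7, -24.2, 24.6, -24.2]
scene 160 [24.7, -23.3, 24.1, -23.2]
scene 180 [23.8, -23.3, 23.2, -22.7]
B s [np.float64(0.1), np.float64(-0.0)]
shift [329.6   0.8 151.5] turn [ 0.02 -0.04 -0.05] target [525.8  -7.9  73.5] clock 27.9
```

Bridge centre is confirmed at s ≈ 0.0–0.4, so the plate is about 1.8 mm short. One last nudge, to a final TCP of s ≈ -85.7.

servo_tool(motion=[0.03, 0, 0.01, 0, 0, 0, 0.08, 0, 0.03, 0, 0, 0, 0.13, 0, 0.05, 0, 0, 0, 0.18, 0.001, 0.07, 0, 0, 0, 0.23, 0.001, 0.09, 0, 0, 0, 0.27, 0.001, 0.11, 0, 0, 0, 0.3, 0.001, 0.12, 0, 0, 0, 0.31, 0.001, 0.13, 0, 0, 0])

```text
clock: 28.9
eef_pos: [521.9, -25.5, 94.6]
ee_rot: [-0.0, 0.779, 0.627, 0.0]
contact_force: [0.9, -0.1, 0.3]
opening: 55.6
```

```bash
python3 -c "
from h import *
go(-95,-0.5,73.7,77.6);where()"
```

```text
shift [53.   0.1 20.9] turn [ 0.02 -0.04  0.08] target [533.3  26.3  73.7] clock 28.9
s,l,z -148.0 -0.5 94.6 F [ 0.9 -0.1  0.3] open 55.6
```

servo_tool(motion=[0.005, 0, 0.01, 0, 0, 0.1, 0.01, 0, 0.018, 0, 0, 0.1, 0.018, 0, 0.021, 0, 0, 0.1, 0.028, 0, 0.021, 0, 0, 0.1, 0.038, 0, 0.021, 0, 0, 0.1, 0.048, 0, 0.021, 0, 0, 0.1, 0.053, 0, 0.021, 0, 0, 0.1, 0.055, 0, 0.021, 0, 0, 0.1])

```text
clock: 29.9
eef_pos: [533.8, 28.7, 73.7]
ee_rot: [-0.0, 0.779, 0.627, 0.0]
contact_force: [0.3, -0.2, 0.1]
opening: 55.0
```

```bash
python3 -c "
from h import *
where();go(-85.7,-0.5,73.7,77.6)"
```

```text
s,l,z -92.6 -0.6 73.7 F [ 0.3 -0.2  0.1] open 55.0
shift [6.9 0.1 0. ] turn [ 0.02 -0.04  0.02] target [535.3  35.4  73.7] clock 29.9
```

servo_tool(motion=[0.0015, 0, 0, 0, 0, 0, 0.003, 0, 0, 0, 0, 0, 0.004, 0, 0, 0, 0, 0, 0.005, 0, 0, 0, 0, 0, 0.006, 0, 0, 0, 0, 0, 0.0065, 0, 0, 0, 0, 0, 0.0069, 0, 0, 0, 0, 0, 0.0069, 0, 0, 0, 0, 0])

```text
clock: 30.9
eef_pos: [535.2, 35.3, 73.7]
ee_rot: [-0.0, 0.779, 0.627, 0.0]
contact_force: [-1.0, -3.0, 0.5]
opening: 55.6
```

servo_tool(motion=[-0.005, 0, 0, 0, 0, 0, -0.02, 0, 0, 0, 0, 0, -0.05, 0, -0.01, 0, 0, 0, -0.09, 0, -0.03, 0, 0, 0, -0.14, 0, -0.06, 0, 0, 0, -0.19, 0, -0.09, 0, 0, 0, -0.24, 0, -0.12, 0, 0, 0, -0.28, 0, -0.15, 0, 0, 0])

```text
clock: 31.9
eef_pos: [473.8, -240.6, 224.6]
ee_rot: [0.0, 0.78, 0.626, 0.0]
contact_force: [0.6, -0.0, 0.7]
opening: 55.8
```

servo_tool(motion=[-0.02, 0, 0, 0, 0, 0, -0.05, 0, 0, 0, 0, 0, -0.08, 0, 0, 0, 0, 0, -0.09, 0, 0, 0, 0, 0, -0.09, 0, 0, 0, 0, 0, -0.09, 0, 0, 0, 0, 0, -0.09, 0, 0, 0, 0, 0, -0.09, 0, 0, 0, 0, 0])

```text
clock: 32.9
eef_pos: [454.7, -327.9, 224.7]
ee_rot: [0.0, 0.779, 0.627, 0.0]
contact_force: [-0.7, -0.6, 0.1]
opening: 55.3
```

```bash
python3 g.py 9 |head -1; python3 f.py 9; python3 -c "
import cv2,numpy as np
a=cv2.imread('pics/scene9.png')[130:400,130:430];b=cv2.imread('pics/top9.png')[80:350,100:400]
cv2.imwrite('pics/c9.png',cv2.resize(np.hstack([a,b]),None,fx=1.33,fy=1.33))"
```

```text
s,l,z -457.8 -1.3 224.7 F [-0.7 -0.6  0.1] open 55.3
top 120 front/rear [[75.81, -0.02, 92.0], [-75.56, 0.2, 94.0]] centre s 0.12 sides [[50.9, 0.2, 36.0], [-49.2, -1.1, 36.0], [50.7, -0.5, 30.0], [-51.0, -0.7, 30.0]]
top 140 front/rear [[75.19, -0.15, 94.0], [-74.86, 0.21, 94.0]] centre s 0.16 sides [[49.6, 1.0, 36.0], [-50.2, 0.5, 36.0], [51.1, 0.5, 30.0], [-48.6, 1.0, 30.0]]
top 160 front/rear [[74.59, -0.04, 94.0], [-74.19, -0.09, 94.0]] centre s 0.2 sides [[49.6, 0.1, 36.0], [-48.9, -0.3, 36.0], [50.9, 1.3, 30.0], [-48.9, 0.3, 30.0]]
scene 120 front/rear [[74.75, -0.16, 78.0], [-75.07, -0.02, 76.0]] centre s -0.16 sides [[50.8, -0.6, 28.0], [-50.5, 0.4, 26.0], [50.8, 0.8, 22.0], [-49.8, 0.3, 20.0]]
scene 140 front/rear [[74.62, 0.02, 80.0], [-75.07, -0.02, 76.0]] centre s -0.23 sides [[50.4, -0.5, 28.0], [-48.6, -1.3, 26.0], [50.8, 0.8, 22.0], [-49.5, 0.3, 20.0]]
scene 160 front/rear [[74.62, 0.02, 80.0], [-75.02, -0.2, 76.0]] centre s -0.2 sides [[49.7, 0.1, 28.0], [-48.2, -1.3, 26.0], [50.3, 0.4, 22.0], [-50.0, -0.8, 20.0]]
```

View pics/c9.png

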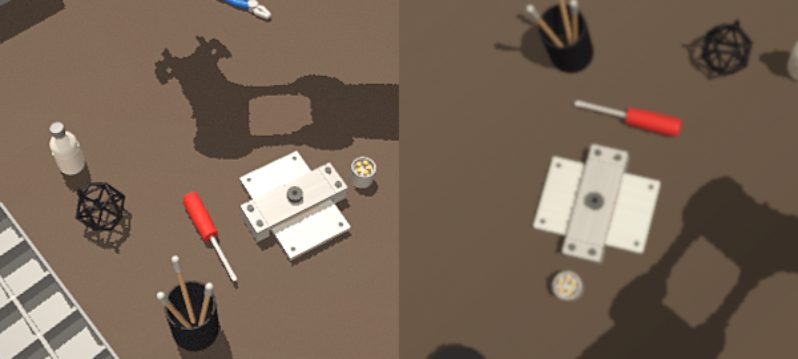

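The plate now sits evenly under the bridge. It is centred along the tunnel to about 0.2 mm, laterally to within 1 mm, and square to about 0.2°. Nothing else has moved and the hand is clear, so I'm handing in.

```bash
python3 -c "
from station import arm
arm.close_job();print(arm.observe()['clock'])"
```

```text
the job is handed in; nothing more can be done
the job is handed in; nothing more can be done
```

The carrier plate is centred under the drill-guide bridge and the job is handed in, at about 33 s of the 72 s allowed. I squared the plate with a two-finger push on its far long side, then pushed it straight in by its rear edge. It stopped 6 mm short at first, so I added two small nudges.

**Position:** The last pictures put the plate's centre at +0.15 mm (top camera) and -0.2 mm (scene camera) along the tunnel. Sideways it is within about 1 mm, and it is square to about 0.2°. These figures rest on the camera calibration, which is good to about 2 mm, and on a bridge centre that the two cameras place about 2 mm apart. I measured the plate against the bridge as each camera sees it.

**Forces:** The readings I saw while pushing were about 3 N at most. The only larger one was 5 N, from the deliberate light touch of the fingertips on the bench to find their height.

**Other objects:** By eye, the pot, screwdriver, glue, fox and brush jar look unmoved. The spool and cutters were mostly outside the last close-up, but the hand never worked near them.

**Check that disagreed:** One reading of the front edge, taken with the hand still there, was scattered by the hand's shadow. I backed the hand off and measured again in clear light instead.

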